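Lay out a candle gift set by tipping

TASK

Lay out the gift set for wrapping, without gripping or lifting anything. Push the standing green candle near its top so that it tips over where it stands and lies on the felt between the cradle's two rails (its foot end may stick out), and push the standing matchbox near its top so that it tips over and lies flat, wholly inside the white outline on the dark mat. Do not shove either one along while it stands, and leave the other things alone.

Things in the scene. Friction and masses are not known exactly. Their poses are not given: they have to be found in the camera images.
- green_candle: olive-green rod candle, 36 mm across, 215 mm tall plus a 15 mm wick, 0.19 kg; origin at its foot's centre, z axis from foot to wick. Stands on the cradle's board before the open end of the lane, up to 20 mm off its middle line. Pushed near the top it tips over its foot's edge once its top has moved 40 mm, then falls along the push; lying, it reaches about 235 mm from where it stood
- candle_mid (a point): point on the green candle's axis, 108 mm from the foot (half its length)
- candle_wick (a point): point on the green candle's axis at the top of the wax, 215 mm from the foot
- cradle: fixed wooden cradle: board 315 x 135 mm, 6 mm thick, grey felt on top; two rails along x, from x = -125 to +105 mm, 12 mm wide, 95 mm apart inside, tops 26 mm above the table; a stop bar of that height at the far end (inner face x = 93 mm). Origin on the table under the lane's middle; x along the lane from its open end (candle at x about -160 mm) to the stop, z up
- match_box: red-brown closed matchbox, 35 g, standing on its small end, 110 mm tall; own axes x along its 62 mm width, y up its 110 mm length, z along its 22 mm thickness; origin at the centre of the broad face that looks to the mat's middle, the box reaching to z = +22 mm. Pushed near the top it falls along its own -z, over the mat, once its top has moved some 25 mm, and then lies z up
- box_mid (a point): centre of the matchbox
- box_corner0 (a point): corner of the matchbox at its own x = -31, y = -55 mm (mid-thickness)
- box_corner1 (a point): corner of the matchbox at its own x = +31, y = -55 mm (mid-thickness)
- box_corner2 (a point): corner of the matchbox at its own x = +31, y = +55 mm (mid-thickness)
- box_corner3 (a point): corner of the matchbox at its own x = -31, y = +55 mm (mid-thickness)
- mat: fixed dark green mat, 195 x 135 mm, 2 mm thick, with a white outline 170 mm (x) by 110 mm (y) centred on it; origin on the table under its centre, x axis from the side where the matchbox stands (x about -76 mm, just inside the outline) across the outline, z up
- pink_candle: pink rod candle, 36 mm across, 227 mm tall, standing upright at the back of the table; origin at the foot's centre. Leave it alone
- brown_candle: brown rod candle, 36 mm across, 229 mm tall, standing upright at the back of the table; origin at the foot's centre. Leave it alone
- bell: brass counter bell, 71 mm across, 62 mm high, at the back; origin under its centre. Leave it alone
- brass_cup: small brass tealight cup, 63 mm across, 46 mm high, at the back; origin under its centre. Leave it alone
- tealight: red tealight, 38 mm across, 19 mm high, at the back; origin under its centre. Leave it alone
- tape: roll of tape lying flat, 104 mm across, 25 mm high, near the robot; origin under its centre. Leave it alone
There are look-alikes about, which are no part of the job. Of the things that look like the match_box, take the one that is farthest from the robot's base at the start.

How it is judged:
By the outcome, as a careful person would: the job done as asked, in the order asked, and still so for the second after the job is handed in, with the robot touching nothing.
It also fails if it takes over 54 s, if anything falls off the work surface, if the arm or the gripper's body presses on something with over 40 N, if the wrist force passes 120 N, or if a joint passes its speed limit or range.

ROBOT

A 6-joint arm with a two-finger parallel gripper is mounted at the origin on a cart in front of the work surface, level with it; the furniture and walls round the work are solid. World frame = base frame: x ahead of the robot, y to its left, z up, the work surface at z = 0. Lengths are in m, angles in rad, forces in N, time in s.
With the tool pointing down it reaches from about 0.3 to 0.95 m from the base axis. Payload 3.1 kg.
Tool frame: the origin (TCP) lies on the centre line of the jaws, within the pads' length; the fingertips stand 14 mm ahead of it and the grasp point (between the pads) lies 5 mm behind it; z points along the fingers, y is the line along which they close (so a half turn about z gives the same grasp; the last joint's range is limited). The gripper opens to 85 mm and grips with 20 to 120 N. Pads are 22 mm wide; open, the fingers measure 114 mm over their backs; the gripper's body (76 mm by 85 mm) begins 54 mm behind the grasp point. The pads swing forward as they close: fully open they stand 13 mm farther back than shut.
Start: joints at [-1.409, 0.308, 1.634, -0, 1.2, -0.07], TCP at [0.144, -0.608, 0.245] pointing down, gripper open.
Joint ranges: [-3.06, 3.06], [-0.79, 1.96], [0.05, 2.63], [-1.19, 4.34], [0.05, 2.64], [-2.94, 2.94]. Speed limits (rad/s): [2.79, 2.79, 3.14, 3.14, 3.14, 3.14].

INTERFACE

Orientations are given as a unit quaternion [w, x, y, z].
In Python, from station import robot gives the robot as it stands. The module is installed in compiled form; this text tells all that it offers.
- The arm moves only by the tool send_rows, never from a script. Its argument "rows" is a list of rows, each an object with "jaw": the gripper command: -1 is fully open, 1 is shut, values between are in proportion; "xyz": the shift along the world's x, y, z scaled (see below), a list of three; "twist": the turn about the world's z scaled (see below). A call has 1 to 20 rows; each row shifts and turns the commanded pose from where the row before left it; what a row does not reach is not made up. The controller multiplies each number of a shift by 50 mm and each number of a turn by 90 degrees. A row lasts 1/10 s, in which the tool goes at most 50 mm and 8.59 degrees, less where a joint would pass 70% of its speed; a pose out of reach is approached as far as the arm can. A call with a number of a shift or a turn outside -1 to 1 is refused whole. A call with a gripper value outside its range is refused whole. The fingers move at their own pace and stop on an object; the grip force is fixed at half the most. Time passes only in rows, so rows that do not move let the fingers close. It gives the time, the measured TCP pose, the force, the opening and the grip force at its end, in the units of the state.
- robot.read_state(): the state, without advancing time (a new reading comes with each control period).
- robot.get_image(name): name is "side" or "top"; returns the picture (480x640x3 uint8, blue, green, red); there is no depth.
- robot.camera_params(name): a dict with "K" (3x3 intrinsics, pixels), "world_from_camera" (4x4, takes a point from camera to world coordinates). Camera axes: x right, y down, z forward; pixel columns grow to the right and rows downward; lengths in m; the calibration is good to about 2 mm. A picture is of the moment at which its call begins. camera_params takes no time and is no camera call.
- robot.close_job(): hands the job in; it is judged then, once.
Trained networks look in the newest picture that a camera, given by its name, has taken for a name from the list of things; names that differ only in an ending like _2 or _b are one class to them, and where a whole thing is asked for, a point or a joint stands for the part that bears it (a point fixed in the world has none). Each returns a list of dicts, best first, with "p" (0 to 1); they miss things now and then, are a little off and sometimes report something else, mostly with a low value. They report only what shows in the picture. A call takes as long as a camera call. They do not tell look-alikes from the thing itself.
- robot.find_in(camera, label): "rect" ([centre column, centre row, width, height] in pixels, round what is visible of it).
- robot.regions_of(camera, label): "region" (480x640 bool, what is visible of it) and "rect" ([centre column, centre row, width, height] in pixels, round what is visible of it).
The state is a dict: "t": time; "joints": joint angles; "qd": joint speeds; "joint_torque": joint torques, N m; "position": TCP position; "orientation": TCP orientation; "force": force on the tool from outside, world axes, zero at the start; "moment": the same for the moment, N m; "finger_gap": finger opening in m; "finger_force": force on a finger pad.
Only numpy, scipy, OpenCV 4.12 (cv2) and the standard library are available. Lean on these libraries where they do the work, as an engineer would, in place of code of your own. Each camera call takes 0.05 s, during which the arm holds its last target. There are 200 camera calls.

## Working session

There is one attempt and no reset: what is moved stays moved. The work goes in short steps, Python scripts to look and compute and a tool call to move; the robot and the scene stay as the last step left them, time stands still between calls to the robot, and variables do not carry over. Pictures are saved under pics/ and viewed, at most 10 in all, crops included, and the job is handed in when it is done.

Besides the shell and the picture viewer there is one more tool, called after "Request:" as name(argument=value, ...), one argument or row to a line, values as JSON. send_rows: Moves the arm, as the interface text tells. Shifts and turns lie within -1 to 1; 1 stands for 50 mm of shift or 90 degrees of turn. Its arguments: {"type":"object","properties":{"rows":{"type":"array"}},"required":["rows"]}

```bash
mkdir -p pics; cat > h.py <<'E'
from station import robot
import numpy as np, cv2
def ray(cam,uv):
    P=robot.camera_params(cam);K=np.array(P["K"]);T=np.array(P["world_from_camera"])
    d=T[:3,:3]@np.linalg.inv(K)@np.array([uv[0],uv[1],1.]);return T[:3,3],d
def atz(cam,uv,z):
    o,d=ray(cam,uv);return o+d*(z-o[2])/d[2]
def proj(cam,p):
    P=robot.camera_params(cam);T=np.linalg.inv(np.array(P["world_from_camera"]))
    q=np.array(P["K"])@(T[:3,:3]@np.array(p)+T[:3,3]);return q[:2]/q[2]
E
python3 - <<'E'
from h import *
np.set_printoptions(precision=3,suppress=True)
for c in("top","side"):
    im=robot.get_image(c);cv2.imwrite(f"pics/{c}0.png",im)
    print(c,robot.camera_params(c)["world_from_camera"])
    for l in("green_candle","match_box","cradle","mat"):
        for r in robot.find_in(c,l)[:5]: print(l,round(r["p"],2),np.round(r["rect"]))
print(robot.read_state()["t"])
E
```

```text
top [[ 0.025 -0.997  0.073  0.435]
 [-0.999 -0.027 -0.029  0.066]
 [ 0.031 -0.072 -0.997  1.445]
 [ 0.     0.     0.     1.   ]]
green_candle 0.69 [468. 282.  40.  19.]
match_box 0.88 [406. 347.  40.  28.]
match_box 0.67 [189. 303.  38.  22.]
cradle 0.71 [406. 268. 142.  94.]
mat 0.75 [215. 269.  79.  96.]
mat 0.34 [191. 302.  38.  17.]
side [[-0.977 -0.094  0.189  0.263]
 [-0.211  0.481 -0.851  1.227]
 [-0.011 -0.872 -0.49   0.827]
 [ 0.     0.     0.     1.   ]]
green_candle 0.71 [367. 186.  10.  65.]
match_box 0.87 [408. 231.  19.  43.]
match_box 0.75 [354. 328.  19.  55.]
cradle 0.64 [346. 239.  81.  58.]
cradle 0.38 [366. 188.  10.  71.]
mat 0.87 [328. 335. 104.  60.]
0.5
```

View pics/top0.png

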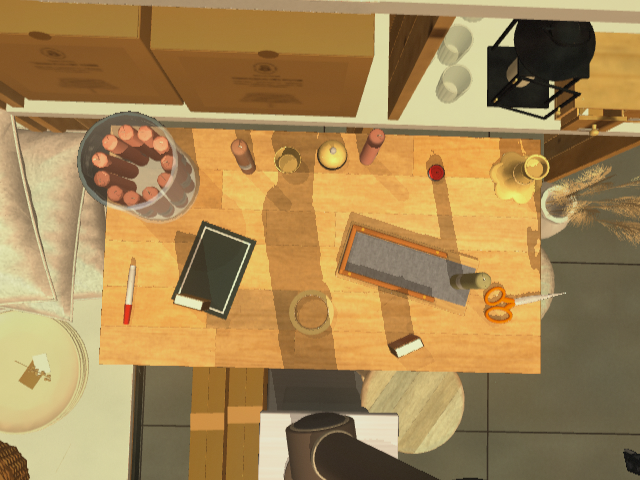

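View pics/side0.png

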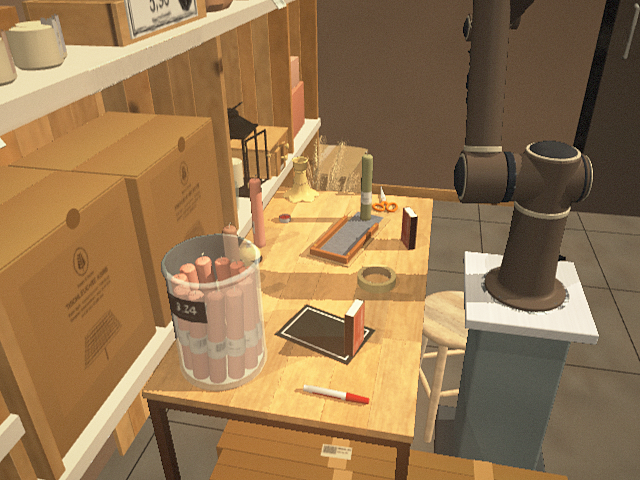

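Top view: two matchbox-like things, one on the mat's near-left end at (190,303) and one at (406,347). The green candle's foot is at about (457,283) with its top at (480,280). The cradle lane runs from there to the stop at (345,250). The mat box should be the farther one; I'll check this with a close crop and masks.

```bash
python3 - <<'E'
from h import *
np.set_printoptions(precision=3,suppress=True)
for uv in((406,347),(189,303)):
    p=atz("top",uv,.08);print(uv,p,np.hypot(*p[:2]))
im=robot.get_image("top")
a=cv2.resize(im[210:330,160:265],None,fx=5,fy=5,interpolation=cv2.INTER_CUBIC)
a=a[:,:525]
cv2.imwrite("pics/m.png",a)
b=cv2.resize(im[215:310,330:500],None,fx=4.6,fy=4.6,interpolation=cv2.INTER_CUBIC);cv2.imwrite("pics/c.png",b)
for c in("top","side"):
  for l in("mat","cradle","match_box","green_candle"):
    for r in robot.regions_of(c,l)[:2]:
        m=r["region"].astype(np.uint8)
        rr=cv2.boxPoints(cv2.minAreaRect(cv2.findNonZero(m)))
        print(c,l,round(r["p"],2),m.sum(),rr.round(1).tolist())
E
```

```text
(406, 347) [ 0.31  -0.161  0.08 ] 0.34895744627743924
(189, 303) [0.394 0.316 0.08 ] 0.5047841127874088
top mat 0.95 4431 [[170.8000030517578, 298.3999938964844], [202.0, 219.8000030517578], [256.1000061035156, 241.1999969482422], [224.89999389648438, 319.8999938964844]]
top cradle 0.75 7359 [[333.79998779296875, 276.0], [350.8999938964844, 220.6999969482422], [480.5, 260.79998779296875], [463.3999938964844, 316.20001220703125]]
top match_box 0.85 530 [[387.20001220703125, 344.20001220703125], [416.6000061035156, 330.3999938964844], [424.0, 346.29998779296875], [394.5, 360.0]]
top match_box 0.37 483 [[172.10000610351562, 303.8999938964844], [175.8000030517578, 290.20001220703125], [211.1999969482422, 299.8999938964844], [207.5, 313.6000061035156]]
top green_candle 0.73 609 [[450.0, 273.0], [490.0, 273.0], [490.0, 289.0], [450.0, 289.0]]
top green_candle 0.46 683 [[317.0, 141.0], [345.0, 141.0], [345.0, 170.0], [317.0, 170.0]]
side mat 0.71 2582 [[274.5, 335.29998779296875], [291.0, 295.20001220703125], [374.8999938964844, 329.79998779296875], [358.29998779296875, 369.8999938964844]]

[... 207 characters left out ...]
035156, 354.70001220703125], [345.6000061035156, 298.3999938964844], [365.1000061035156, 299.3999938964844], [362.1000061035156, 355.70001220703125]]
side match_box 0.73 590 [[398.6000061035156, 249.1999969482422], [402.1000061035156, 207.39999389648438], [418.20001220703125, 208.8000030517578], [414.70001220703125, 250.60000610351562]]
side match_box 0.7 942 [[344.0, 300.0], [364.0, 300.0], [364.0, 356.0], [344.0, 356.0]]
side green_candle 0.72 684 [[359.79998779296875, 219.0], [361.20001220703125, 153.8000030517578], [372.20001220703125, 154.10000610351562], [370.79998779296875, 219.1999969482422]]
side green_candle 0.27 1020 [[344.0, 299.0], [365.0, 299.0], [365.0, 356.0], [344.0, 356.0]]
```

View pics/m.png

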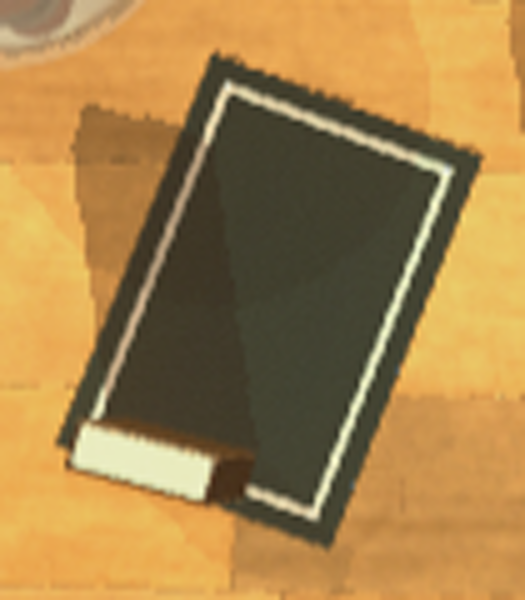

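View pics/c.png

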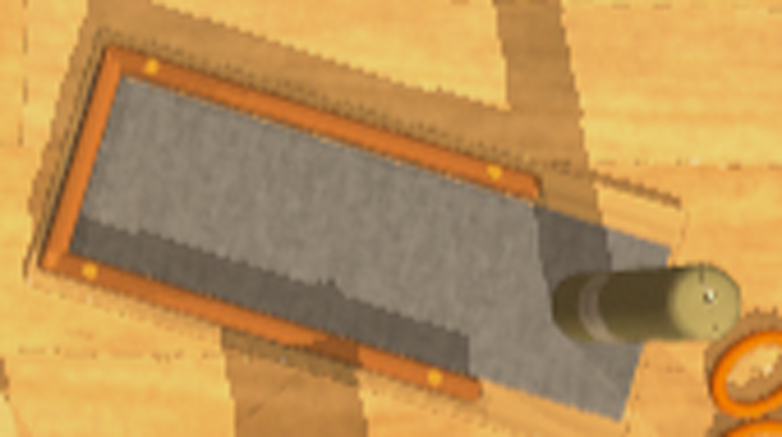

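```bash
cat >> h.py <<'E'
def M(x,y,z,cam="top"): return atz(cam,(160+(x+.5)/5-.5,210+(y+.5)/5-.5),z)
def C(x,y,z,cam="top"): return atz(cam,(330+(x+.5)/4.6-.5,215+(y+.5)/4.6-.5),z)
E
python3 - <<'E'
from h import *
np.set_printoptions(precision=4,suppress=True)
f=lambda n,P:print(n,*[p[:2] for p in P])
mat=[M(*q,.002) for q in((62,443),(215,55),(482,157),(330,548))]
f("mat",mat);print([np.linalg.norm(mat[i]-mat[i-1]) for i in range(4)],np.mean(mat,0))
e=(mat[1]-mat[0])+(mat[2]-mat[3]);print("mat x yaw",np.degrees(np.arctan2(e[1],e[0])))
ol=[M(*q,.002) for q in((228,88),(450,172),(315,518))];f("outl",ol)
box=[M(*q,.112) for q in((90,422),(217,457),(207,502),(72,467))]
f("box",box);print([np.linalg.norm(box[i]-box[i-1]) for i in range(4)],np.mean(box,0))
e=(box[1]-box[0])+(box[2]-box[3]);print("box width yaw",np.degrees(np.arctan2(e[1],e[0])))
cr=[C(*q,.026) for q in((42,267),(107,47),(540,180),(480,395))]
f("rails",cr);print([np.linalg.norm(cr[i]-cr[i-1]) for i in range(4)])
e=(cr[1]-cr[2])+(cr[0]-cr[3]);y=np.arctan2(e[1],e[0]);print("lane yaw",np.degrees(y))
# candle: top centre
ct=C(703,303,.221);cb=C(703+8,296,.236)
# foot in lane frame
u=np.array([np.cos(y),np.sin(y)]);n=np.array([-u[1],u[0]]);mid=np.mean(cr,0)[:2]; o=mid+.010*u # rails centre x=-10
for nm,p in(("top",ct),("wicktip",cb)): print(nm,p,"lane",(p[:2]-o)@u,(p[:2]-o)@n)
print("o",o,"u",u)
# side check
for r in robot.regions_of("side","green_candle")[:1]:
    m=r["region"];ys,xs=np.nonzero(m);print("side top",ys.min(),xs[ys<ys.min()+4].mean(),"bot",ys.max(),xs[ys>ys.max()-4].mean())
print("proj foot",proj("side",[*ct[:2],.006]),"top",proj("side",[*ct[:2],.221]), "topcam foot",proj("top",[*ct[:2],.006]))
print("box in side", [proj("side",[*np.mean(box,0)[:2],z]) for z in(.002,.112)])
print(robot.read_state()["orientation"],robot.read_state()["t"])
E
```

```text
mat [0.4017 0.3691] [0.5833 0.3061] [0.5391 0.1807] [0.3566 0.2445]
[np.float64(0.13256576039078674), np.float64(0.19216632992915744), np.float64(0.1330241194660982), np.float64(0.193339250773739)] [0.4702 0.2751 0.002 ]
mat x yaw -19.210943156570025
outl [0.568  0.2995] [0.5317 0.1953] [0.3702 0.2519]
box [0.4135 0.3346] [0.3999 0.2802] [0.3808 0.2837] [0.3942 0.3414]
[np.float64(0.020416316249301777), np.float64(0.05600976210396015), np.float64(0.019476081473240935), np.float64(0.059211945362307984)] [0.3971 0.31   0.112 ]
box width yaw -103.52287298246105
rails [ 0.4699 -0.0126] [ 0.5809 -0.0426] [ 0.52   -0.2617] [ 0.4118 -0.2328]
[np.float64(0.2277053981488283), np.float64(0.1149636734872166), np.float64(0.22741430040138338), np.float64(0.11200845111342358)]
lane yaw 74.84561173630725
top [ 0.4569 -0.2882  0.221 ] lane -0.16565346420282034 -0.0020707269371602528
wicktip [ 0.4597 -0.2873  0.236 ] lane -0.1640400191263101 -0.004536325519378072
o [ 0.4983 -0.1278] u [0.2614 0.9652]
side top 154 367.1 bot 219 365.0
proj foot [365.225  218.2449] top [367.2256 155.7714] topcam foot [456.0083 281.4649]
box in side [array([353.7379, 345.444 ]), array([354.6393, 306.5039])]
[0.     0.9933 0.1156 0.    ] 1.0
```

The target is the mat box: 0.50 m from the base against 0.35 m for the other one. I'll refine its yaw, since the margin in the outline is small, and start the approach to the candle.

```bash
cat > fit.py <<'E'
from h import *
from scipy.optimize import minimize
np.set_printoptions(precision=4,suppress=True)
im=robot.get_image("top").astype(int)
w=np.zeros(im.shape[:2],np.uint8);r=im[285:320,165:215]
w[285:320,165:215]=((r.min(2)>150)).astype(np.uint8)
n,lab,st,ce=cv2.connectedComponentsWithStats(w);print(st[1:,4],ce[1:])
k=1+np.argmax(st[1:,4]);m=(lab==k).astype(np.uint8)
c,s,a=cv2.minAreaRect(cv2.findNonZero(m));bp=cv2.boxPoints((c,s,a));P=np.array([atz("top",q,.112)[:2] for q in bp])
print("white top",P.tolist(),s,a,P.mean(0))
masks={}
for cam in("top","side"):
    for r in robot.regions_of(cam,"match_box"):
        u,v=r["rect"][:2]
        if (cam=="top" and u<250) or (cam=="side" and v>290): masks[cam]=r["region"];break
S=4
def iou(q):
    x,y,t=q;R=np.array([[np.cos(t),-np.sin(t)],[np.sin(t),np.cos(t)]]);L=0
    for cam,mm in masks.items():
        pts=[(proj(cam,[*(R@[a,b]+[x,y]),z])+.5)*S-.5 for a in(-.011,.011) for b in(-.031,.031) for z in(.002,.112)]
        h=cv2.convexHull(np.float32(pts)).round().astype(np.int32);I=np.zeros((480*S,640*S),np.uint8);cv2.fillConvexPoly(I,h,1)
        b=cv2.resize(mm.astype(np.uint8),None,fx=S,fy=S,interpolation=cv2.INTER_NEAREST)
        L+=1-(I&b).sum()/(I|b).sum()
    return L
best=min((minimize(iou,[.395,.31,np.radians(t)],method="Nelder-Mead",options=dict(maxiter=80,initial_simplex=np.array([[.395,.31,np.radians(t)],[.4,.31,np.radians(t)],[.395,.315,np.radians(t)],[.395,.31,np.radians(t+5)]]))) for t in(-10,-16,-22)),key=lambda r:r.fun)
print(list(masks),best.x[:2],np.degrees(best.x[2]),best.fun)
E
python3 fit.py
```

```text
[  7 217   6] [[179.5714 290.5714]
 [187.9954 302.1152]
 [212.3333 308.8333]]
white top [[0.3953325808160129, 0.3412940128629422], [0.41193143852714176, 0.33750840423516365], [0.3984013970179546, 0.2824778666832523], [0.38180830761469414, 0.2863205967113115]] (26.662561416625977, 8.06893253326416) 15.255120277404785 [0.3969 0.3119]Traceback (most recent call last):
  File "fit.py", line 25, in <module>
    best=min((minimize(iou,[.395,.31,np.radians(t)],method="Nelder-Mead",options=dict(maxiter=80,initial_simplex=np.array([[.395,.31,np.radians(t)],[.4,.31,np.radians(t)],[.395,.315,np.radians(t)],[.395,.31,np.radians(t+5)]]))) for t in(-10,-16,-22)),key=lambda r:r.fun)
  File "fit.py", line 25, in <genexpr>
    best=min((minimize(iou,[.395,.31,np.radians(t)],method="Nelder-Mead",options=dict(maxiter=80,initial_simplex=np.array([[.395,.31,np.radians(t)],[.4,.31,np.radians(t)],[.395,.315,np.radians(t)],[.395,.31,np.radians(t+5)]]))) for t in(-10,-16,-22)),key=lambda r:r.fun)
              ~~~~~~~~^^^^^^^^^^^^^^^^^^^^^^^^^^^^^^^^^^^^^^^^^^^^^^^^^^^^^^^^^^^^^^^^^^^^^^^^^^^^^^^^^^^^^^^^^^^^^^^^^^^^^^^^^^^^^^^^^^^^^^^^^^^^^^^^^^^^^^^^^^^^^^^^^^^^^^^^^^^^^^^^^^^^^^^^^^^^^^^^^^^^^^^^^^^^^^^^^^^^^^^^^^^^^
    res = _minimize_neldermead(fun, x0, args, callback, bounds=bounds,
                               **options)
    fxcc = func(xcc)
    fx = function(np.copy(x), *(wrapper_args + args))
  File "fit.py", line 20, in iou
    pts=[(proj(cam,[*(R@[a,b]+[x,y]),z])+.5)*S-.5 for a in(-.011,.011) for b in(-.031,.031) for z in(.002,.112)]
          ~~~~^^^^^^^^^^^^^^^^^^^^^^^^^^
  File "h.py", line 9, in proj
    P=robot.camera_params(cam);T=np.linalg.inv(np.array(P["world_from_camera"]))
ValueError: time passes only in moves, steps and waits
```

Request:
send_rows(
  rows=[
    {"jaw": 0.5, "xyz": [0.5, 0.4, 0.6], "twist": 0.09},
    {"jaw": 0.5, "xyz": [0.6, 0.5, 0.5], "twist": 0.09},
    {"jaw": 0.5, "xyz": [0.6, 0.5, 0], "twist": 0.09},
    {"jaw": 0.5, "xyz": [0.6, 0.5, 0], "twist": 0.09},
    {"jaw": 0.5, "xyz": [0.6, 0.5, 0], "twist": 0.09},
    {"jaw": 0.5, "xyz": [0.6, 0.5, 0], "twist": 0.09},
    {"jaw": 0.5, "xyz": [0.6, 0.5, 0], "twist": 0.09},
    {"jaw": 0.5, "xyz": [0.6, 0.5, 0], "twist": 0.05},
    {"jaw": 0.5, "xyz": [0.6, 0.5, 0], "twist": 0},
    {"jaw": 0.5, "xyz": [0.6, 0.5, 0], "twist": 0},
    {"jaw": 0.5, "xyz": [0, 0, 0], "twist": 0},
    {"jaw": 0.5, "xyz": [0, 0, 0], "twist": 0},
  ],
)

```text
t: 2.35
position: [0.439, -0.3628, 0.3002]
orientation: [-0.0, 0.795, 0.606, -0.0]
force: [-0.1, -0.2, 0.1]
finger_gap: 0.0214
finger_force: 0.0
```

That script overlapped with the move, which the rules don't allow; from here on I'll run them one after the other. Now I'll descend behind the candle and push along the lane.

Request:
send_rows(
  rows=[
    {"jaw": 0.5, "xyz": [-0.04, 0, -0.7], "twist": 0},
    {"jaw": 0.5, "xyz": [0, 0, -0.7], "twist": 0},
    {"jaw": 0.5, "xyz": [0, 0, -0.7], "twist": 0},
    {"jaw": 0.5, "xyz": [0, 0, 0], "twist": 0},
    {"jaw": 0.5, "xyz": [0.052, 0.193, 0], "twist": 0},
    {"jaw": 0.5, "xyz": [0.052, 0.193, 0], "twist": 0},
    {"jaw": 0.5, "xyz": [0.052, 0.193, 0], "twist": 0},
    {"jaw": 0.5, "xyz": [0.026, 0.097, 0], "twist": 0},
    {"jaw": 0.5, "xyz": [0.026, 0.097, 0], "twist": 0},
    {"jaw": 0.5, "xyz": [0.026, 0.097, 0], "twist": 0},
    {"jaw": 0.5, "xyz": [0.026, 0.097, 0], "twist": 0},
    {"jaw": 0.5, "xyz": [0, 0, 0], "twist": 0},
  ],
)

```text
t: 3.55
position: [0.4497, -0.3143, 0.1952]
orientation: [-0.0, 0.796, 0.605, 0.0]
force: [-0.2, 0.1, -0.3]
finger_gap: 0.0213
finger_force: 0.0
```

Request:
send_rows(
  rows=[
    {"jaw": 0.5, "xyz": [0.021, 0.077, 0], "twist": 0},
    {"jaw": 0.5, "xyz": [0.021, 0.077, 0], "twist": 0},
    {"jaw": 0.5, "xyz": [0.021, 0.077, 0], "twist": 0},
    {"jaw": 0.5, "xyz": [0.021, 0.077, 0], "twist": 0},
    {"jaw": 0.5, "xyz": [0.021, 0.077, 0], "twist": 0},
  ],
)

```text
t: 4.05
position: [0.4548, -0.2954, 0.1952]
orientation: [-0.0, 0.796, 0.605, -0.0]
force: [0.3, -0.6, -0.6]
finger_gap: 0.0213
finger_force: 0.0
```

```bash
python3 - <<'E'
from h import *
im=robot.get_image("side");cv2.imwrite("pics/s1.png",cv2.resize(im[120:290,290:440],None,fx=3.5,fy=3.5))
E
```

```text
(no output)
```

View pics/s1.png

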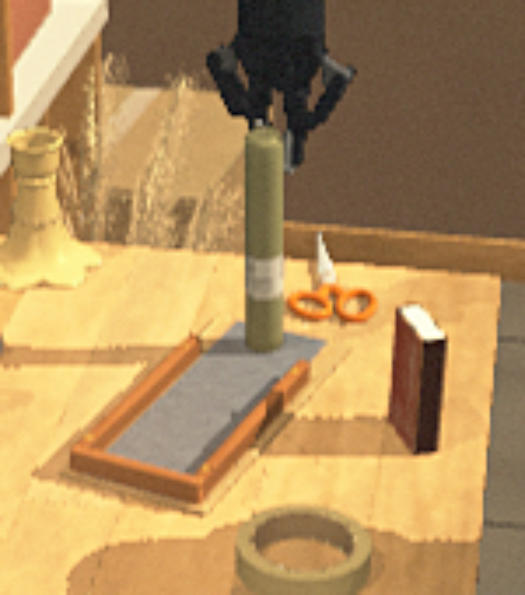

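Side view: the fingers sit behind the candle's top at crop (285,150). The candle has started to lean and its foot is still in place. I'll continue the push.

Request:
send_rows(
  rows=[
    {"jaw": 0.5, "xyz": [0.021, 0.077, 0], "twist": 0},
    {"jaw": 0.5, "xyz": [0.021, 0.077, 0], "twist": 0},
    {"jaw": 0.5, "xyz": [0.021, 0.077, 0], "twist": 0},
    {"jaw": 0.5, "xyz": [0.021, 0.077, 0], "twist": 0},
    {"jaw": 0.5, "xyz": [0.021, 0.077, 0], "twist": 0},
    {"jaw": 0.5, "xyz": [0.021, 0.077, 0], "twist": 0},
    {"jaw": 0.5, "xyz": [0, 0, 0], "twist": 0},
  ],
)

```text
t: 4.8
position: [0.4612, -0.2721, 0.1953]
orientation: [-0.0, 0.796, 0.605, 0.0]
force: [-0.2, -1.1, 0.5]
finger_gap: 0.0213
finger_force: 0.0
```

```bash
python3 - <<'E'
from h import *
im=robot.get_image("side")
for r in robot.regions_of("side","green_candle")[:2]: print(r["p"],r["rect"])
E
```

```text
0.93 [356.9, 206.1, 29.9, 27.5]
0.22 [346.3, 239.8, 82.2, 58.8]
```

Request:
send_rows(
  rows=[
    {"jaw": 0.5, "xyz": [0, 0, 0], "twist": 0},
    {"jaw": 0.5, "xyz": [0, 0, 0], "twist": 0},
    {"jaw": 0.5, "xyz": [0, 0, 0], "twist": 0},
    {"jaw": 0.5, "xyz": [0, 0, 0.6], "twist": 0},
    {"jaw": 0.5, "xyz": [-0.4, -0.6, 0.6], "twist": 0},
    {"jaw": 0.5, "xyz": [-0.6, -0.6, 0], "twist": 0},
    {"jaw": 0.5, "xyz": [-0.8, -0.6, 0], "twist": 0},
    {"jaw": 0.5, "xyz": [0, 0, 0], "twist": 0},
  ],
)

```text
t: 5.7
position: [0.3672, -0.3659, 0.2557]
orientation: [0.0, 0.798, 0.603, -0.001]
force: [-0.1, 0.9, -0.4]
finger_gap: 0.0214
finger_force: 0.0
```

```bash
python3 - <<'E'
from h import *
im=robot.get_image("side");im2=robot.get_image("top")
a=cv2.resize(im[150:290,290:440],(375,350));b=cv2.resize(im2[215:310,330:500],None,fx=3.6,fy=3.6,interpolation=cv2.INTER_CUBIC)[:,:420]
b=cv2.resize(im2[215:310,330:500],(420,235))
o=np.zeros((350,800,3),np.uint8);o[:,:375]=a;o[:235,378:798]=b;cv2.imwrite("pics/s2.png",o)
E
```

```text
(no output)
```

View pics/s2.png

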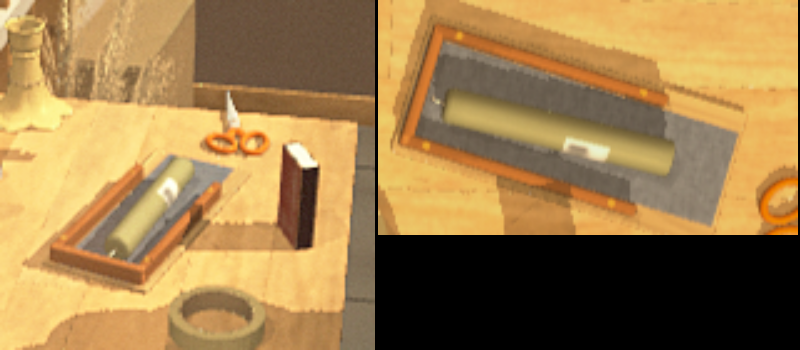

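The candle lies on the felt between the rails; in the right panel it runs from (445,105) to (670,155). Next is the matchbox.

Request:
send_rows(
  rows=[
    {"jaw": 0.3, "xyz": [0.2, 0.772, 0], "twist": 0.0928},
    {"jaw": 0.3, "xyz": [0.2, 0.772, 0], "twist": 0.0928},
    {"jaw": 0.3, "xyz": [0.2, 0.772, 0], "twist": 0.0928},
    {"jaw": 0.3, "xyz": [0.2, 0.772, 0], "twist": 0.0928},
    {"jaw": 0.3, "xyz": [0.2, 0.772, 0], "twist": 0.0928},
    {"jaw": 0.3, "xyz": [0.2, 0.772, 0], "twist": 0.0928},
    {"jaw": 0.3, "xyz": [0.2, 0.772, 0], "twist": 0.0928},
    {"jaw": 0.3, "xyz": [0.2, 0.772, 0], "twist": 0.0928},
    {"jaw": 0.3, "xyz": [-0.246, 0.772, 0], "twist": 0.0928},
    {"jaw": 0.3, "xyz": [-0.246, 0.772, 0], "twist": 0.0928},
    {"jaw": 0.3, "xyz": [-0.246, 0.772, 0], "twist": 0.0928},
    {"jaw": 0.3, "xyz": [-0.246, 0.772, 0], "twist": 0},
    {"jaw": 0.3, "xyz": [-0.246, 0.772, 0], "twist": 0},
    {"jaw": 0.3, "xyz": [-0.246, 0.772, 0], "twist": 0},
    {"jaw": 0.3, "xyz": [-0.246, 0.772, 0], "twist": 0},
    {"jaw": 0.3, "xyz": [-0.246, 0.772, 0], "twist": 0},
    {"jaw": 0.3, "xyz": [-0.246, 0.772, 0], "twist": 0},
    {"jaw": 0.3, "xyz": [-0.246, 0.772, 0], "twist": 0},
    {"jaw": 0.3, "xyz": [0, 0, 0], "twist": 0},
    {"jaw": 0.3, "xyz": [0, 0, 0], "twist": 0},
  ],
)

```text
t: 7.8
position: [0.3268, 0.3336, 0.255]
orientation: [-0.0, 0.117, 0.993, -0.0]
force: [0.6, -0.5, -0.5]
finger_gap: 0.0302
finger_force: 0.0
```

Request:
send_rows(
  rows=[
    {"jaw": 0.3, "xyz": [-0.014, -0.06, -0.775], "twist": 0},
    {"jaw": 0.3, "xyz": [0, 0, -0.775], "twist": 0},
    {"jaw": 0.3, "xyz": [0, 0, -0.775], "twist": 0},
    {"jaw": 0.3, "xyz": [0, 0, -0.775], "twist": 0},
    {"jaw": 0.3, "xyz": [0, 0, 0], "twist": 0},
    {"jaw": 0.3, "xyz": [0.194, -0.047, 0], "twist": 0},
    {"jaw": 0.3, "xyz": [0.194, -0.047, 0], "twist": 0},
    {"jaw": 0.3, "xyz": [0.194, -0.047, 0], "twist": 0},
    {"jaw": 0.3, "xyz": [0.097, -0.023, 0], "twist": 0},
    {"jaw": 0.3, "xyz": [0.058, -0.014, 0], "twist": 0},
    {"jaw": 0.3, "xyz": [0.058, -0.014, 0], "twist": 0},
    {"jaw": 0.3, "xyz": [0.058, -0.014, 0], "twist": 0},
    {"jaw": 0.3, "xyz": [0.058, -0.014, 0], "twist": 0},
    {"jaw": 0.3, "xyz": [0, 0, 0], "twist": 0},
  ],
)

```text
t: 9.2
position: [0.3732, 0.3182, 0.1002]
orientation: [0.0, 0.119, 0.993, -0.0]
force: [-0.2, 0.2, 0.2]
finger_gap: 0.0297
finger_force: 0.0
```

```bash
python3 - <<'E'
from h import *
im=robot.get_image("side");im2=robot.get_image("top")
a=cv2.resize(im[260:390,270:400],(390,390),interpolation=cv2.INTER_CUBIC);b=cv2.resize(im2[210:340,150:280],(390,390),interpolation=cv2.INTER_CUBIC)
cv2.imwrite("pics/s3.png",np.hstack([a,b]))
E
```

```text
(no output)
```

View pics/s3.png

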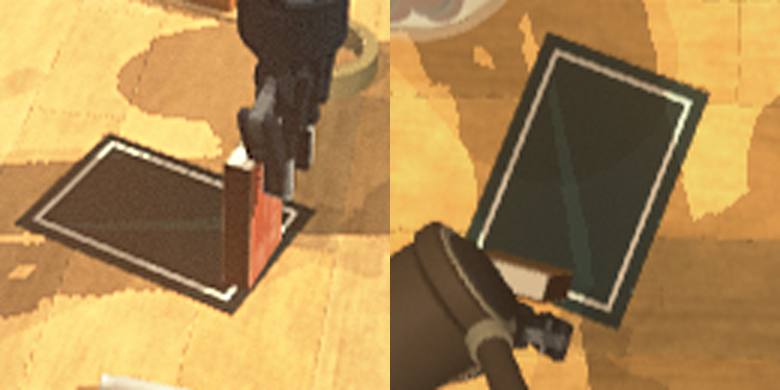

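The fingers are just behind the box's upper back face and the box is still upright. I'll push slowly.

Request:
send_rows(
  rows=[
    {"jaw": 0.3, "xyz": [0.058, -0.014, 0], "twist": 0},
    {"jaw": 0.3, "xyz": [0.058, -0.014, 0], "twist": 0},
    {"jaw": 0.3, "xyz": [0.058, -0.014, 0], "twist": 0},
    {"jaw": 0.3, "xyz": [0.058, -0.014, 0], "twist": 0},
    {"jaw": 0.3, "xyz": [0.058, -0.014, 0], "twist": 0},
    {"jaw": 0.3, "xyz": [0.058, -0.014, 0], "twist": 0},
    {"jaw": 0.3, "xyz": [0.058, -0.014, 0], "twist": 0},
    {"jaw": 0.3, "xyz": [0.058, -0.014, 0], "twist": 0},
    {"jaw": 0.3, "xyz": [0, 0, 0], "twist": 0},
  ],
)

```text
t: 10.2
position: [0.3966, 0.3126, 0.1003]
orientation: [0.0, 0.119, 0.993, 0.0]
force: [-0.4, -0.1, -0.8]
finger_gap: 0.03
finger_force: 0.0
```

```bash
python3 - <<'E'
from h import *
im=robot.get_image("side")
for r in robot.find_in("side","match_box")[:3]: print(r["p"],r["rect"])
E
```

```text
0.68 [340.7, 324.4, 43.8, 53.5]
0.63 [411.4, 230.7, 17.1, 46.2]
0.34 [285.4, 219.8, 15.2, 12.7]
```

Request:
send_rows(
  rows=[
    {"jaw": 0.3, "xyz": [0.058, -0.014, 0], "twist": 0},
    {"jaw": 0.3, "xyz": [0.058, -0.014, 0], "twist": 0},
    {"jaw": 0.3, "xyz": [0, 0, 0], "twist": 0},
    {"jaw": 0.3, "xyz": [0, 0, 0], "twist": 0},
    {"jaw": 0.3, "xyz": [0, 0, 0], "twist": 0},
  ],
)

```text
t: 10.8
position: [0.4019, 0.3112, 0.1002]
orientation: [-0.0, 0.119, 0.993, -0.0]
force: [-0.3, 1.2, 1.1]
finger_gap: 0.0302
finger_force: 0.0
```

```bash
python3 - <<'E'
from h import *
im=robot.get_image("side")
for r in robot.find_in("side","match_box")[:3]: print(r["p"],r["rect"])
E
```

```text
0.95 [410.1, 231.2, 15.5, 42.3]
```

Probably down. I'll raise and back off, then look.

Request:
send_rows(
  rows=[
    {"jaw": 0.3, "xyz": [-0.2, 0, 0.3], "twist": 0},
    {"jaw": 0.3, "xyz": [-0.2, 0, 0.8], "twist": 0},
    {"jaw": 0.3, "xyz": [0, -0.8, 0.8], "twist": 0},
    {"jaw": 0.3, "xyz": [0, -0.9, 0.6], "twist": 0},
    {"jaw": 0.3, "xyz": [0, -0.9, 0], "twist": 0},
    {"jaw": 0.3, "xyz": [0, -0.9, 0], "twist": 0},
    {"jaw": 0.3, "xyz": [0, -0.9, 0], "twist": 0},
    {"jaw": 0.3, "xyz": [0, 0, 0], "twist": 0},
  ],
)

```text
t: 11.7
position: [0.3816, 0.095, 0.2184]
orientation: [0.0, 0.122, 0.993, -0.001]
force: [-0.7, 0.8, -0.3]
finger_gap: 0.0301
finger_force: 0.0
```

```bash
python3 - <<'E'
from h import *
im=robot.get_image("top")
cv2.imwrite("pics/m2.png",cv2.resize(im[210:330,160:265],None,fx=5,fy=5,interpolation=cv2.INTER_CUBIC))
E
```

```text
(no output)
```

View pics/m2.png

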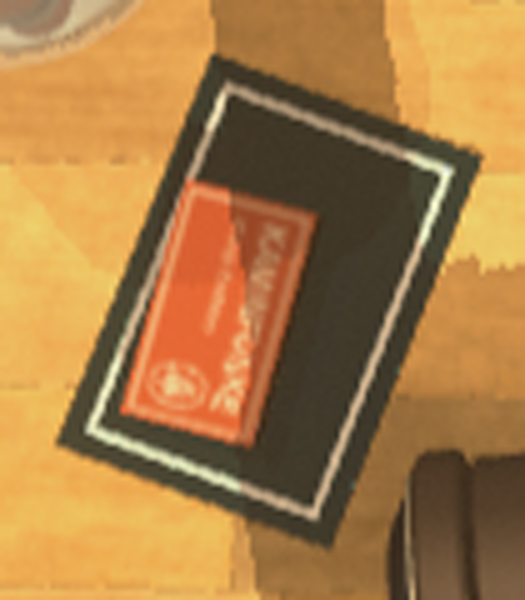

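The box lies flat with corners at about (190,182), (318,213), (250,447) and (121,412). The top-left corner is close to the line, so I'll compute the margin.

```bash
python3 - <<'E'
from h import *
np.set_printoptions(precision=4,suppress=True)
mat=[M(*q,.002) for q in((62,443),(215,55),(482,157),(330,548))];c=np.mean(mat,0)[:2]
ol=[M(*q,.002) for q in((88,432),(227,87),(451,171),(317,520))];print("outl c",np.mean(ol,0)[:2],c)
c=np.mean(ol,0)[:2];t=np.radians(-19.2);R=np.array([[np.cos(t),np.sin(t)],[-np.sin(t),np.cos(t)]])
for q in ol: print("ol",R@(q[:2]-c))
B=[M(*q,.024) for q in((190,182),(318,213),(250,447),(121,412))]
for q in B: print("box",R@(q[:2]-c))
print([np.linalg.norm(B[i]-B[i-1]) for i in range(4)],np.mean(B,0))
E
```

```text
outl c [0.4693 0.2758] [0.4702 0.2751]
ol [-0.0856  0.0567]
ol [0.0858 0.0555]
ol [ 0.086  -0.0558]
ol [-0.0862 -0.0564]
box [0.0384 0.0512]
box [ 0.0458 -0.0084]
box [-0.0643 -0.0183]
box [-0.0701  0.042 ]
[np.float64(0.1088763601588416), np.float64(0.06006977137291863), np.float64(0.11056621777342154), np.float64(0.06061769241987211)] [0.4629 0.2956 0.024 ]
```

The far corner is only about 3 mm inside the outline. I'll nudge the lying box some 8–10 mm toward the mat's middle from its outer long side, with the jaws shut.

Request:
send_rows(
  rows=[
    {"jaw": 1, "xyz": [0.37, 0.852, 0], "twist": 0},
    {"jaw": 1, "xyz": [0.37, 0.852, 0], "twist": 0},
    {"jaw": 1, "xyz": [0.37, 0.852, 0], "twist": 0},
    {"jaw": 1, "xyz": [0.37, 0.852, 0], "twist": 0},
    {"jaw": 1, "xyz": [0.37, 0.852, 0], "twist": 0},
    {"jaw": 1, "xyz": [0.37, 0.852, 0], "twist": 0},
    {"jaw": 1, "xyz": [0, 0, 0], "twist": 0},
    {"jaw": 1, "xyz": [0, 0, -0.8], "twist": 0},
    {"jaw": 1, "xyz": [0, 0, -0.8], "twist": 0},
    {"jaw": 1, "xyz": [0, 0, -0.8], "twist": 0},
    {"jaw": 1, "xyz": [0, 0, -0.8], "twist": 0},
    {"jaw": 1, "xyz": [0, 0, 0], "twist": 0},
  ],
)

```text
t: 12.95
position: [0.4865, 0.3523, 0.0516]
orientation: [-0.006, 0.118, 0.993, -0.005]
force: [-1.0, -0.8, -0.8]
finger_gap: 0.0001
finger_force: 0.0
```

Request:
send_rows(
  rows=[
    {"jaw": 1, "xyz": [0.1, 0, -0.2], "twist": 0},
    {"jaw": 1, "xyz": [0, 0, -0.2], "twist": 0},
    {"jaw": 1, "xyz": [0, 0, 0], "twist": 0},
    {"jaw": 1, "xyz": [-0.025, -0.097, 0], "twist": 0},
    {"jaw": 1, "xyz": [-0.025, -0.097, 0], "twist": 0},
    {"jaw": 1, "xyz": [-0.015, -0.058, 0], "twist": 0},
    {"jaw": 1, "xyz": [-0.015, -0.058, 0], "twist": 0},
    {"jaw": 1, "xyz": [-0.015, -0.058, 0], "twist": 0},
    {"jaw": 1, "xyz": [-0.015, -0.058, 0], "twist": 0},
    {"jaw": 1, "xyz": [-0.015, -0.058, 0], "twist": 0},
    {"jaw": 1, "xyz": [0, 0, 0], "twist": 0},
    {"jaw": 1, "xyz": [0.05, 0.2, 0], "twist": 0},
    {"jaw": 1, "xyz": [0.05, 0.2, 0], "twist": 0},
    {"jaw": 1, "xyz": [0, 0, 0.8], "twist": 0},
    {"jaw": 1, "xyz": [0, 0, 0.9], "twist": 0},
    {"jaw": 1, "xyz": [0, 0, 0.9], "twist": 0},
    {"jaw": 1, "xyz": [0, 0, 0.9], "twist": 0},
  ],
)

```text
t: 14.65
position: [0.4968, 0.3518, 0.2152]
orientation: [0.0, 0.118, 0.993, 0.0]
force: [0.5, 0.0, 0.7]
finger_gap: -0.0004
finger_force: 0.0
```

Request:
send_rows(
  rows=[
    {"jaw": 1, "xyz": [-0.6, -0.9, 0], "twist": 0},
    {"jaw": 1, "xyz": [-0.5, -0.9, 0], "twist": 0},
    {"jaw": 1, "xyz": [-0.5, -0.9, 0], "twist": 0},
    {"jaw": 1, "xyz": [-0.4, -0.9, 0], "twist": 0},
    {"jaw": 1, "xyz": [0, -0.9, 0], "twist": 0},
    {"jaw": 1, "xyz": [0, -0.9, 0], "twist": 0},
    {"jaw": 1, "xyz": [0, -0.9, 0], "twist": 0},
    {"jaw": 1, "xyz": [0, 0, 0], "twist": 0},
    {"jaw": 1, "xyz": [0, 0, 0], "twist": 0},
  ],
)

```text
t: 15.55
position: [0.4013, 0.0414, 0.214]
orientation: [0.001, 0.12, 0.993, 0.0]
force: [0.7, 0.2, 0.0]
finger_gap: -0.0003
finger_force: 0.0
```

```bash
python3 - <<'E'
from h import *
im=robot.get_image("top");i2=robot.get_image("side")
a=cv2.resize(im[120:345,160:510],(800,514),interpolation=cv2.INTER_CUBIC)
cv2.imwrite("pics/f.png",a)
E
```

```text
(no output)
```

View pics/f.png

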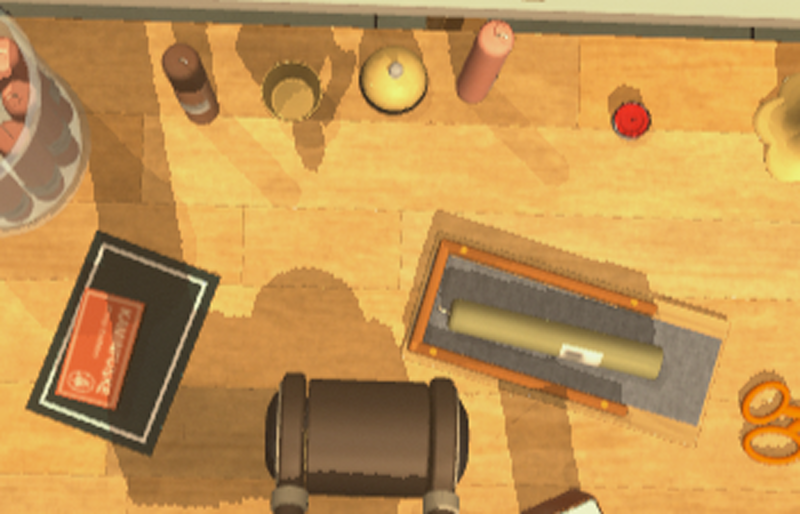

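The candle and the other things are undisturbed. I'll measure the box numerically.

```bash
cat > chk.py <<'E'
from h import *
im=robot.get_image("top").astype(int)
m=((im[...,2]>im[...,0]+60)&(im[...,2]>1.7*im[...,1])).astype(np.uint8);m[:,:165]=0;m[:,240:]=0;m[:230]=0;m[315:]=0
n,lab,st,ce=cv2.connectedComponentsWithStats(m);k=1+np.argmax(st[1:,4]);c,s,a=cv2.minAreaRect(cv2.findNonZero((lab==k).astype(np.uint8)))
bp=cv2.boxPoints((c,(s[0]+1,s[1]+1),a))
cc=np.array([.4693,.2758]);t=np.radians(-19.2);R=np.array([[np.cos(t),np.sin(t)],[-np.sin(t),np.cos(t)]])
B=np.array([R@(atz("top",q,.024)[:2]-cc) for q in bp]);print(s,a,B.round(4).tolist(),B.mean(0))
E
python3 chk.py
```

```text
(27.334749221801758, 49.312435150146484) 15.945395469665527 [[-0.0719, 0.0438], [0.0417, 0.0549], [0.047, -0.0095], [-0.0666, -0.0203]] [-0.01243463  0.01723891]
```

The box didn't move, so the finger stayed above or just short of it. I'll repeat slightly lower and farther.

Request:
send_rows(
  rows=[
    {"jaw": 1, "xyz": [0.27, 0.887, 0], "twist": 0},
    {"jaw": 1, "xyz": [0.27, 0.887, 0], "twist": 0},
    {"jaw": 1, "xyz": [0.27, 0.887, 0], "twist": 0},
    {"jaw": 1, "xyz": [0.27, 0.887, 0], "twist": 0},
    {"jaw": 1, "xyz": [0.27, 0.887, 0], "twist": 0},
    {"jaw": 1, "xyz": [0.27, 0.887, 0], "twist": 0},
    {"jaw": 1, "xyz": [0.27, 0.887, 0], "twist": 0},
    {"jaw": 1, "xyz": [0, 0, 0], "twist": 0},
    {"jaw": 1, "xyz": [0, 0, -0.9], "twist": 0},
    {"jaw": 1, "xyz": [0, 0, -0.9], "twist": 0},
    {"jaw": 1, "xyz": [0, 0, -0.9], "twist": 0},
    {"jaw": 1, "xyz": [0, 0, -0.7], "twist": 0},
    {"jaw": 1, "xyz": [0, 0, -0.2], "twist": 0},
    {"jaw": 1, "xyz": [0, 0, -0.1], "twist": 0},
    {"jaw": 1, "xyz": [0, 0, 0], "twist": 0},
    {"jaw": 1, "xyz": [0, 0, 0], "twist": 0},
  ],
)

```text
t: 17.3
position: [0.4965, 0.3534, 0.0307]
orientation: [0.002, 0.119, 0.993, 0.001]
force: [-0.1, 0.3, 0.2]
finger_gap: 0.0001
finger_force: 0.0
```

Request:
send_rows(
  rows=[
    {"jaw": 1, "xyz": [0, 0, -0.09], "twist": 0},
    {"jaw": 1, "xyz": [-0.04, -0.155, 0], "twist": 0},
    {"jaw": 1, "xyz": [-0.04, -0.155, 0], "twist": 0},
    {"jaw": 1, "xyz": [-0.015, -0.058, 0], "twist": 0},
    {"jaw": 1, "xyz": [-0.015, -0.058, 0], "twist": 0},
    {"jaw": 1, "xyz": [-0.015, -0.058, 0], "twist": 0},
    {"jaw": 1, "xyz": [-0.015, -0.058, 0], "twist": 0},
    {"jaw": 1, "xyz": [-0.015, -0.058, 0], "twist": 0},
    {"jaw": 1, "xyz": [-0.015, -0.058, 0], "twist": 0},
    {"jaw": 1, "xyz": [0, 0, 0], "twist": 0},
  ],
)

```text
t: 18.3
position: [0.4861, 0.3187, 0.0237]
orientation: [-0.0, 0.119, 0.993, -0.0]
force: [-0.4, -0.3, 0.6]
finger_gap: -0.0001
finger_force: 0.0
```

```bash
cat > sd.py <<'E'
from h import *
im=robot.get_image("side").astype(int)
m=((im[...,2]>im[...,0]+60)&(im[...,2]>1.7*im[...,1])).astype(np.uint8);m[:,:275]=0;m[:,375:]=0;m[:290]=0;m[375:]=0
n,l,st,ce=cv2.connectedComponentsWithStats(m);k=1+np.argmax(st[1:,4]);print(st[k],ce[k])
c=np.array([.4693,.2758]);t=np.radians(-19.2);R=np.array([[np.cos(t),-np.sin(t)],[np.sin(t),np.cos(t)]])
for y in(.017,.012,.007,.002):print(y,proj("side",[*(c+R@[-.0124,y]),.024]))
E
python3 sd.py
```

```text
[321 316  33  20 269] [334.21189591 326.94423792]
0.017 [326.30338516 330.07677574]
0.012 [327.42675197 328.84470881]
0.007 [328.54335378 327.62006147]
0.002 [329.65325153 326.40276691]
```

Request:
send_rows(
  rows=[
    {"jaw": 1, "xyz": [0.05, 0.2, 0], "twist": 0},
    {"jaw": 1, "xyz": [0.07, 0.3, 0], "twist": 0},
    {"jaw": 1, "xyz": [0, 0, 0.8], "twist": 0},
    {"jaw": 1, "xyz": [0, 0, 0.9], "twist": 0},
    {"jaw": 1, "xyz": [0, 0, 0.9], "twist": 0},
    {"jaw": 1, "xyz": [0, 0, 0.9], "twist": 0},
    {"jaw": 1, "xyz": [-0.6, -0.9, 0], "twist": 0},
    {"jaw": 1, "xyz": [-0.5, -0.9, 0], "twist": 0},
    {"jaw": 1, "xyz": [-0.5, -0.9, 0], "twist": 0},
    {"jaw": 1, "xyz": [-0.4, -0.9, 0], "twist": 0},
    {"jaw": 1, "xyz": [0, -0.9, 0], "twist": 0},
    {"jaw": 1, "xyz": [0, -0.9, 0], "twist": 0},
    {"jaw": 1, "xyz": [0, -0.9, 0], "twist": 0},
    {"jaw": 1, "xyz": [0, 0, 0], "twist": 0},
  ],
)

```text
t: 19.75
position: [0.3973, 0.0315, 0.1998]
orientation: [0.001, 0.122, 0.993, -0.001]
force: [0.2, 0.2, 0.6]
finger_gap: 0.0001
finger_force: 0.0
```

```bash
python3 chk.py; python3 - <<'E'
from h import *
im=robot.get_image("top")
cv2.imwrite("pics/m3.png",cv2.resize(im[210:330,160:265],None,fx=5,fy=5,interpolation=cv2.INTER_CUBIC))
E
```

```text
(27.445049285888672, 49.23964309692383) 19.653823852539062 [[-0.0706, 0.0305], [0.0432, 0.0341], [0.0444, -0.0308], [-0.0694, -0.0341]] [-1.30837824e-02 -7.88003351e-05]
```

View pics/m3.png

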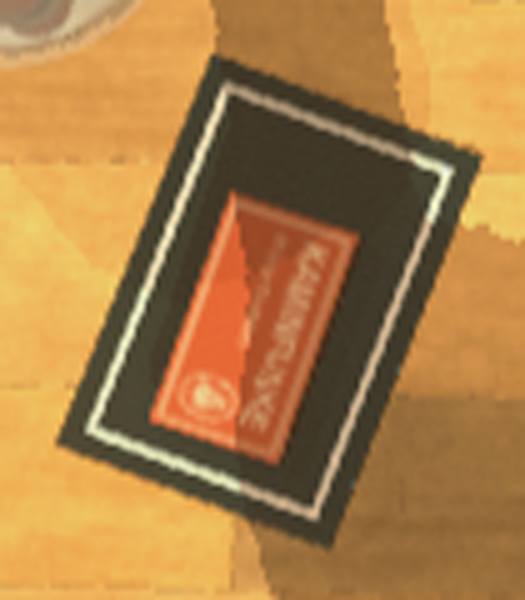

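The box now lies flat, centred across the outline and aligned with it, with corners at (233,190) to (278,465) and at least 13 mm of margin all round. Handing in.

```bash
python3 -c "
from station import robot
print(robot.close_job())"
```

```text
the job is handed in; nothing more can be done
None
```

The job is handed in at about 20 s: the candle lies on the felt between the rails and the matchbox lies flat inside the outline, after I nudged it about 17 mm sideways once it was down (it had landed only about 3 mm from the line); one script of mine also overlapped the first move call, against the rules.

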